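Key and seat the grating disc of the bench cutter

TASK

The blue-rimmed grating disc of the bench cutter is sitting high on its drive lugs. With a fingertip, push a wing of the disc round until its two rim notches stand over the two orange drive lugs, then press down on the hub until the disc is fully home on the drive. Only push and press: do not lift the disc off, and leave the bowl, tomato and salt shaker where they stand.

Things in the scene. Friction and masses are not known exactly. Their poses are not given: they have to be found in the camera images.
- cutter: White round bench vegetable cutter without its hopper, fixed: housing 238 mm across, 100 mm high, a low aluminium bowl wall (inner radius 104 mm, outer 110 mm, top 125 mm above the worktop). Grey control panel on its -x side, open chute with 30 mm sides on +y reaching 175 mm from the axis, hinge lugs on +x up to 130 mm high. Origin on the vertical axis of the drive, at worktop height; z up.
- drive: Drive inside the bowl, fixed (it does not turn): black ejector plate of radius 98 mm with a plain steel spindle hidden in the disc's hub and two orange drive lugs, 12 mm wide with round tops, that stand along its +x and -x axes from radius 68 to 98 mm; their outer ends show beyond the disc's rim. Origin on the axis at the plate's underside, 100 mm above the worktop; lug tops at z = 23 mm. z up.
- grating_disc: Loose grating disc, 0.2 kg, radius 80 mm: blue rim (radius 60 to 80, 10 mm thick), steel face (top at z = 9 mm), blue hub, two wings and two rim notches in line along its +x and -x axes. Origin on its axis at the underside, z up. At the start it rests on the lug tops, origin 23 mm above the drive's; fully home it sits 9 mm lower, 14 mm above. It turns either way and stays where it is left.
- hub_top (a point): Centre of the gently domed top of the disc's hub (radius 20 mm), 42 mm above the disc's origin: the place to press. Sprung detent balls hidden in the spindle hold the hub up, so the disc sinks only about 1 mm by itself; with the notches over the lugs (within about 2 degrees) a push of roughly 3 to 9 N snaps it down 9 mm.
- wing (a point): Middle of the wing on the disc's +x side, 46 mm from the axis, 22 mm above the disc's origin; the other wing mirrors it on -x. The blue upright wings are 12 mm thick, run from the hub (radius 22 mm) to radius 57 mm, and rise from the steel face (z = 9 mm) to z = 36 mm. Turning the disc takes under 5 N sideways on a wing.
- notch (a point): Middle of the rim notch on the disc's +x side, 72 mm from the axis; the other is opposite on -x. Each is 18 mm wide, open outwards and through the full rim. Either notch fits either lug.
- lug (a point): Top of the orange drive lug on the drive's +x side, 83 mm from the axis; the other is opposite on -x. It is 12 mm wide with a round top.
- small_bowl: Small white bowl with dots, 116 mm across, 52 mm high, standing under the chute. Bystander. Origin at the centre of its underside.
- tomato: Small red tomato, 42 mm across, 35 mm high. Bystander. Origin at the centre of its underside.
- salt_shaker: Salt shaker, 44 mm across, 90 mm high. Bystander. Origin at the centre of its underside.

How it is judged:
By the outcome, as a careful person would: the job done as asked, in the order asked, and still so for the second after the job is handed in, with the robot touching nothing.
It also fails if it takes over 45 s, if anything falls off the work surface, if the arm or the gripper's body presses on something with over 40 N, if the wrist force passes 120 N, or if a joint passes its speed limit or range.

ROBOT

A 7-joint arm with a two-finger parallel gripper is mounted at the origin on the work surface; the furniture and walls round the work are solid. World frame = base frame: x ahead of the robot, y to its left, z up, the work surface at z = 0. Lengths are in m, angles in rad, forces in N, time in s.
With the tool pointing down it reaches from about 0.4 to 0.85 m from the base axis. Payload 4.5 kg.
Tool frame: the origin (TCP) lies midway between the tips of the shut fingers; the grasp point (between the pads) lies 19 mm behind it; z points along the fingers, y is the direction in which the jaws open and shut (so a half turn about z gives the same grasp; the last joint's range is limited). The gripper opens to 88 mm and grips with 3 to 60 N. Pads are 18 mm wide; open, the fingers measure 123 mm over their backs; the gripper's body (75 mm by 187 mm) begins 45 mm behind the grasp point.
Start: joints at [1.293, 0.689, -0.195, 1.565, 0.157, 0.902, -0.215], TCP at [0.192, -0.595, 0.239] pointing down, gripper open.
Joint ranges: [-3.01, 3.01], [-0.46, 2.08], [-1.47, 1.51], [0.13, 2.56], [-1, 4.14], [0.04, 2.09], [-2.66, 2.66]. Speed limits (rad/s): [2.57, 2.57, 3.14, 3.14, 3.14, 3.14, 3.14].

INTERFACE

Orientations are given as a unit quaternion [x, y, z, w].
In Python, from plant import r gives the robot as it stands. The module is installed in compiled form; this text tells all that it offers.
- The arm moves only by the shell command python3 -m jog 'ROWS' [FORCE]. ROWS is JSON, a list of rows, each an object with "translation": the shift along the tool's x, y, z in units of 40 mm (1.0 is 40 mm), a list of three; "twist": the turn about the tool's z in units of 6 degrees (1.0 is 6 degrees); "claw": the opening in per cent of the stroke, from 0 (shut) to 100 (fully open). A call has 1 to 20 rows; each row shifts and turns the commanded pose from where the row before left it, along the tool's axes as they then stand; what a row does not reach is not made up. A row lasts 1/12 s, in which the tool goes at most 41.7 mm and 7.16 degrees, less where a joint would pass 70% of its speed; a pose out of reach is approached as far as the arm can. A call is refused whole if a number of a shift passes 1 or a number of a turn 1, either way. A call with a gripper value outside its range is refused whole. The fingers move at their own pace and stop on an object; FORCE is the grip in N (left out, the last holds). Time passes only in rows, so rows that do not move let the fingers close. It gives the time, the measured TCP pose, the force and the opening at its end, in the units of the state.
- r.get_state(): the state, without advancing time (a new reading comes with each control period).
- r.snapshot(name): name is "side" or "top" or "wrist"; returns a dict with "img" (420x560x3 uint8, red, green, blue), "fx", "fy", "cx", "cy" (pixels), "origin" and "rotation" of the camera in the world; the wrist camera has in their place "T_tool_cam" (4x4, takes a point from camera to tool coordinates, whose origin is the TCP and whose axes are the flange's). Camera axes: x right, y up, looking along -z (the intrinsics and any distortion apply to the point x, -y, -z); pixel columns grow to the right and rows downward; lengths in m; the calibration is good to about 2 mm. A picture is of the moment at which its call begins: read the wrist's pose just before it. There is no depth.
- r.finish_job(): hands the job in, once; it reports no verdict.
Trained networks look in the newest picture that a camera, given by its name, has taken for a name from the list of things; names that differ only in an ending like _2 or _b are one class to them, and where a whole thing is asked for, a point or a joint stands for the part that bears it (a point fixed in the world has none). Each returns a list of dicts, best first, with "confidence" (0 to 1); they miss things now and then, are a little off and sometimes report something else, mostly with a low value. They report only what shows in the picture. A call takes as long as a camera call.
- r.spot_in(label, camera): "rect" ([left, top, right, bottom] in pixels, round what is visible of it).
- r.spot_point(label, camera): "location" ([row, column] in pixels: a listed point, or the origin of a listed thing).
The state is a dict: "clock": time; "q": joint angles; "qd": joint speeds; "joint_torque": joint torques, N m; "tool_pos": TCP position; "eef_rot": TCP orientation; "contact_force": force on the tool from outside, world axes, zero at the start; "moment": the same for the moment, N m; "opening": opening from 0.0 (shut) to 1.0 (fully open).
Only numpy, scipy, OpenCV 4.12 (cv2) and the standard library are available. Lean on these libraries where they do the work, as an engineer would, in place of code of your own. Each camera call takes 0.05 s, during which the arm holds its last target. There are 200 camera calls.

## Working session

There is one attempt and no reset: what is moved stays moved. The work goes in short steps, Python scripts to look and compute and a shell command to move; the robot and the scene stay as the last step left them, time stands still between calls to the robot, and variables do not carry over. Pictures are saved under pics/ and viewed, about 8 in all and at most 12, crops included, and the job is handed in when it is done.

```bash
mkdir -p pics
cat > h.py <<'E'
from plant import r
import numpy as np, cv2
def ray(s,rc):
    d=np.array([(rc[1]-s['cx'])/s['fx'],-(rc[0]-s['cy'])/s['fy'],-1.0])
    return np.array(s['origin']),np.array(s['rotation'])@d
def atz(s,rc,z):
    o,d=ray(s,rc); return o+d*(z-o[2])/d[2]
def snap(n,f=None):
    s=r.snapshot(n)
    if f: cv2.imwrite('pics/'+f+'.png',s['img'][:,:,::-1])
    return s
E
python3 - <<'E'
from h import *
np.set_printoptions(precision=4,suppress=True)
for c in ('top','side'):
    s=snap(c,c+'0'); print(c,s['origin'],{k:v for k,v in s.items() if k not in('img','origin','rotation')})
    for l,z in (('cutter',0),('drive',.1),('grating_disc',.123),('hub_top',.165),('wing',.145),('notch',.133),('lug',.123),('small_bowl',0),('tomato',0),('salt_shaker',0)):
        for d in r.spot_point(l,c)[:3]: print(l,np.round(d['location'],1),round(d['confidence'],2),atz(s,d['location'],z))
st=r.get_state();print(st)
E
```

```text
top [0.4046 0.0701 1.1475] {'fx': 525.9028500322642, 'fy': 525.9028500322642, 'cx': 284.97845454289944, 'cy': 210.54135190081487}Traceback (most recent call last):
  File "<stdin>", line 6, in <module>
  File "h.py", line 7, in atz
    o,d=ray(s,rc); return o+d*(z-o[2])/d[2]
        ~~~^^^^^^
  File "h.py", line 5, in ray
    return np.array(s['origin']),np.array(s['rotation'])@d
                                 ~~~~~~~~~~~~~~~~~~~~~~~^~
ValueError: matmul: Input operand 1 has a mismatch in its core dimension 0, with gufunc signature (n?,k),(k,m?)->(n?,m?) (size 3 is different from 4)
```

```bash
python3 -c "
import cv2,numpy as np
a=cv2.imread('pics/top0.png');cv2.imwrite('pics/a.png',a)"
```

```text
(no output)
```

View pics/top0.png

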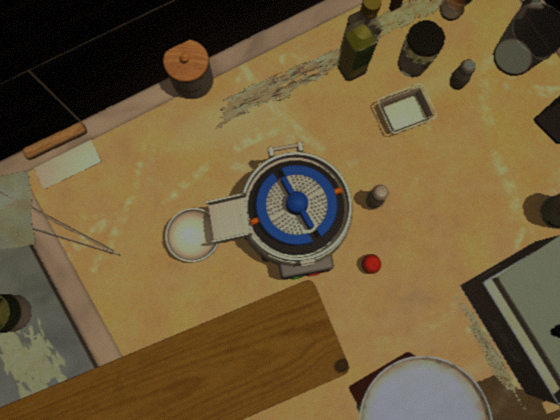

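The top view shows the cutter centred near row 204, col 297. The orange lugs are near (190,338) and (221,254), and the wings run from (175,282) to (229,312). The camera rotation is given as a quaternion, so I'll fix the helper.

```bash
sed -i "s/np.array(s\['rotation'\])@d/R.from_quat(s['rotation']).apply(d)/; 2a from scipy.spatial.transform import Rotation as R" h.py
python3 - <<'E'
from h import *
np.set_printoptions(precision=4,suppress=True)
for c in ('top','side'):
    s=snap(c,c+'0'); print(c,s['origin'],s['rotation'],s['fx'],s['cx'],s['cy'])
    for l,z in (('cutter',0),('drive',.1),('grating_disc',.123),('hub_top',.165),('wing',.145),('notch',.133),('lug',.123),('small_bowl',0),('tomato',0),('salt_shaker',0)):
        for d in r.spot_point(l,c)[:3]: print(l,np.round(d['location'],1),round(d['confidence'],2),atz(s,d['location'],z))
    if c=='top':
        im=cv2.cvtColor(s['img'],cv2.COLOR_RGB2HSV)[140:280,230:370]; 
        m=cv2.inRange(im,(3,150,120),(14,255,255)); n,_,st,ce=cv2.connectedComponentsWithStats(m)
        for i in range(1,n):
            if st[i,4]>5:
                p=ce[i][::-1]+[140,230]; print('orange',st[i,4],p,atz(s,p,.12))
        cv2.imwrite('pics/c0.png',cv2.resize(s['img'][140:290,225:375,::-1],None,fx=4,fy=4,interpolation=cv2.INTER_CUBIC))
st=r.get_state();print(st)
E
```

```text
top [0.4046 0.0701 1.1475] [ 0.0604 -0.0737 -0.6976  0.7101] 525.9028500322642 284.97845454289944 210.54135190081487
drive [264.  366.5] 0.37 [ 0.5008 -0.1125  0.1   ]
grating_disc [206.7 296.1] 0.94 [0.61   0.0304 0.123 ]
hub_top [198.9 296.4] 0.68 [0.6168 0.0316 0.165 ]
wing [182.4 282.2] 0.78 [0.6537 0.0591 0.145 ]
notch [174.4 276.7] 0.78 [0.6728 0.0702 0.133 ]
lug [190.6 334.9] 0.8 [ 0.6445 -0.047   0.123 ]
small_bowl [238.5 196.1] 0.91 [0.5592 0.2441 0.    ]
tomato [265.7 367.5] 0.79 [ 0.5063 -0.1321  0.    ]
tomato [200.4 299.7] 0.43 [0.6492 0.0177 0.    ]
salt_shaker [200.6 372. ] 0.61 [ 0.652  -0.1442  0.    ]
orange 27 [190.2963 338.    ] [ 0.6459 -0.0536  0.12  ]
orange 27 [220.5185 253.9259] [0.5811 0.1135 0.12  ]
orange 16 [262.4375 368.125 ] [ 0.5021 -0.1122  0.12  ]
side [ 0.3935 -0.7114  0.4416] [ 0.5623 -0.0717 -0.1091  0.8165] 432.5378917361798 279.63098603951966 213.43655004816247
cutter [281.8 290.8] 0.92 [0.6115 0.0245 0.    ]
cutter [226.  293.5] 0.67 [0.7011 0.3041 0.    ]
cutter [212.4 318.8] 0.19 [ 0.8002  0.3817 -0.    ]
grating_disc [224.4 290.5] 0.68 [0.61
[... 172 characters left out ...]
 338.6] 0.64 [ 0.576  -0.3014  0.123 ]
lug [236.3 322.1] 0.63 [ 0.6512 -0.0392  0.123 ]
salt_shaker [324.1 338.9] 0.63 [ 0.6503 -0.135   0.    ]
salt_shaker [238.2 319.4] 0.45 [0.7403 0.2112 0.    ]
{'clock': 1.2, 'q': array([ 1.2928,  0.6891, -0.1946,  1.5653,  0.1573,  0.9025, -0.2151]), 'qd': array([ 0.0001, -0.001 ,  0.0012, -0.0001,  0.0001,  0.0001,  0.0007]), 'joint_torque': array([  0.0001, -52.749 ,  -1.2671, -15.3742,  -0.0519,  -0.0008,
         0.    ]), 'tool_pos': array([ 0.1918, -0.5949,  0.2387]), 'eef_rot': array([0.9879, 0.1553, 0.    , 0.    ]), 'contact_force': array([ 0.6207, -0.1934,  0.0922]), 'moment': array([ 0.0139,  0.0502, -0.0181]), 'opening': 0.9999284964351607}
```

View pics/c0.png

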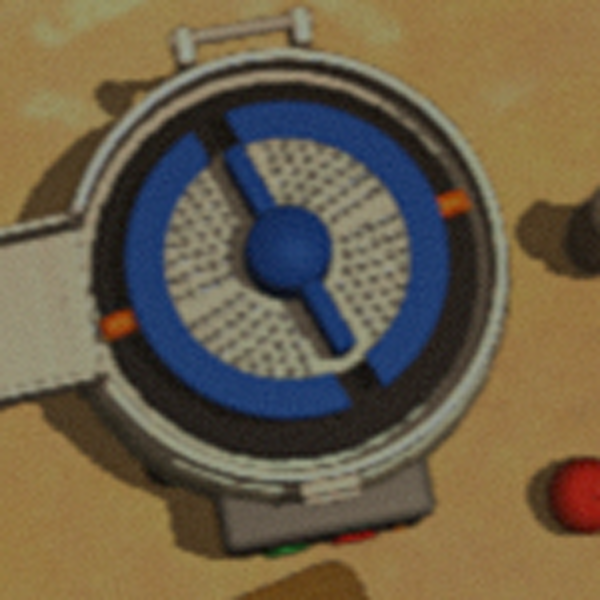

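View pics/side0.png

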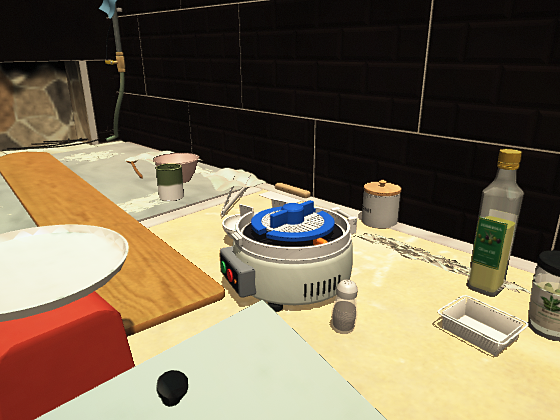

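The crop shows the lugs at (203,456) and (325,118), the notches at about (132,217) and (378,362), and the hub centred on the disc. The side view shows the disc sitting high and nothing close above the cutter. There is a tall pale box in the foreground, so I'll travel high.

```bash
cat >> h.py <<'E'
np.set_printoptions(precision=4,suppress=True)
def yaw(st):
    x=R.from_quat(st['eef_rot']).as_matrix()[:,0]; return np.degrees(np.arctan2(x[1],x[0]))
def plan(pos,yw):
    """shift in tool axes (units of 40 mm) and twist (units of 6 deg) from the measured pose"""
    st=r.get_state(); M=R.from_quat(st['eef_rot']).as_matrix()
    print('t',st['clock'],'tcp',st['tool_pos'],'yaw',yaw(st),'F',st['contact_force'],'q',st['q'])
    print('shift units',M.T@(np.array(pos)-st['tool_pos'])/.04,'twist units',-((yw-yaw(st)+180)%360-180)/6)
def angs(s,lugs,notches,zn,zl=.12):
    L=[atz(s,p,zl)[:2] for p in lugs]; N=[atz(s,p,zn)[:2] for p in notches]
    f=lambda P:np.degrees(np.arctan2(*(P[0]-P[1])[::-1]))%180
    print('lug mid',sum(L)/2,'ang',f(L),'notch mid',sum(N)/2,'ang',f(N)); return sum(L)/2,f(L),f(N)
E
python3 - <<'E'
from h import *
s=snap('top')
c=lambda u,v:(140+v/4,225+u/4)
C,a,b=angs(s,[c(456,203),c(118,325)],[c(217,132),c(362,378)],.131)
print('hub',atz(s,c(288,250),.165),'wing ends',[atz(s,c(*p),.157) for p in((236,155),(343,347))])
C=np.array([.6135,.030]); t=np.radians(b)
P=C+R.from_euler('z',b,degrees=True).apply([.046,-.032,0])[:2]
print(P); plan([*P,.38],b)
E
```

```text
lug mid [0.6123 0.0284] ang 111.2823073230429 notch mid [0.6151 0.0286] ang 30.79296464092809
hub [0.6098 0.0304 0.165 ] wing ends [array([0.6581, 0.0558, 0.157 ]), array([0.5647, 0.0033, 0.157 ])]
[0.6694 0.0261]
t 1.25 tcp [ 0.1917 -0.5949  0.2387] yaw 17.86461035635833 F [-0.8584 -0.182   0.3025] q [ 1.2928  0.6891 -0.1946  1.5653  0.1573  0.9025 -0.2151]
shift units [ 16.1275 -11.1114  -3.5321] twist units -2.1547257140949605
```

```bash
python3 -m jog '[{"translation":[0,0,-0.9],"twist":0,"claw":0},{"translation":[0,0,-0.9],"twist":0,"claw":0},{"translation":[0,0,-0.9],"twist":0,"claw":0},{"translation":[0,0,-0.8],"twist":0,"claw":0},{"translation":[0.7,-0.48,0],"twist":0,"claw":0},{"translation":[0.7,-0.48,0],"twist":0,"claw":0},{"translation":[0.7,-0.48,0],"twist":0,"claw":0},{"translation":[0.7,-0.48,0],"twist":0,"claw":0},{"translation":[0.7,-0.48,0],"twist":0,"claw":0},{"translation":[0.7,-0.48,0],"twist":0,"claw":0},{"translation":[0.7,-0.48,0],"twist":0,"claw":0},{"translation":[0.7,-0.48,0],"twist":0,"claw":0},{"translation":[0.7,-0.48,0],"twist":0,"claw":0},{"translation":[0.7,-0.48,0],"twist":0,"claw":0},{"translation":[0.7,-0.48,0],"twist":0,"claw":0},{"translation":[0.7,-0.48,0],"twist":0,"claw":0}]' 20
python3 - <<'E'
from h import *
C=np.array([.6125,.029]); b=30.5
P=C+R.from_euler('z',b,degrees=True).apply([.044,-.034,0])[:2]
print(P); plan([*P,.20],b)
E
```

```text
clock: 2.58
tool_pos: [0.4416, -0.2711, 0.3789]
eef_rot: [0.988, 0.155, 0.0, 0.0]
contact_force: [0.0, -0.1, -0.2]
opening: 0.002
[0.6677 0.022 ]
t 2.5833 tcp [ 0.4416 -0.2711  0.3789] yaw 17.86223889893099 F [ 0.0407 -0.1158 -0.2399] q [ 0.6486  0.3967 -0.2828  1.6695  0.122   1.0923 -0.9287]
shift units [ 7.6267 -5.2425  4.4723] twist units -2.106293516844834
```

```bash
python3 -m jog '[{"translation":[0.69,-0.477,0],"twist":0,"claw":0},{"translation":[0.69,-0.477,0],"twist":0,"claw":0},{"translation":[0.69,-0.477,0],"twist":0,"claw":0},{"translation":[0.69,-0.477,0],"twist":0,"claw":0},{"translation":[0.69,-0.477,0],"twist":0,"claw":0},{"translation":[0.69,-0.477,0],"twist":0,"claw":0},{"translation":[0.69,-0.477,0],"twist":0,"claw":0},{"translation":[0.69,-0.477,0],"twist":0,"claw":0},{"translation":[0.69,-0.477,0],"twist":0,"claw":0},{"translation":[0.69,-0.477,0],"twist":0,"claw":0},{"translation":[0.69,-0.477,0],"twist":0,"claw":0},{"translation":[0,0,0.7],"twist":-0.7,"claw":0},{"translation":[0,0,0.8],"twist":-0.7,"claw":0},{"translation":[0,0,0.8],"twist":-0.7,"claw":0},{"translation":[0,0,0.8],"twist":0,"claw":0},{"translation":[0,0,0.8],"twist":0,"claw":0},{"translation":[0,0,0.5],"twist":0,"claw":0},{"translation":[0,0,0],"twist":0,"claw":0}]'
python3 - <<'E'
from h import *
C=np.array([.6125,.029]); b=30.5
P=C+R.from_euler('z',b,degrees=True).apply([.044,-.034,0])[:2]
plan([*P,.141],b)
s=snap('side','s1'); w=snap('wrist'); print(w['T_tool_cam'])
cv2.imwrite('pics/w1.png',np.hstack([w['img'][:,:,::-1][::1,::1][:, :400],cv2.resize(s['img'][150:290,220:360,::-1],(400,420))]))
E
```

```text
clock: 4.08
tool_pos: [0.6621, 0.0197, 0.1976]
eef_rot: [0.965, 0.263, -0.005, -0.001]
contact_force: [-0.8, -0.7, -0.5]
opening: 0.005
t 4.0833 tcp [0.6621 0.0197 0.1976] yaw 30.489364342603356 F [-0.7904 -0.73   -0.475 ] q [ 0.0631  0.8007 -0.3164  1.4684  0.2827  0.9277 -1.3744]
shift units [0.1638 0.0256 1.4144] twist units -0.0017726095661079928
[[-0.0003  0.9656  0.2601  0.0651]
 [ 1.     -0.0001  0.0012 -0.0022]
 [ 0.0012  0.2601 -0.9656 -0.147 ]
 [ 0.      0.      0.      1.    ]]
```

View pics/w1.png

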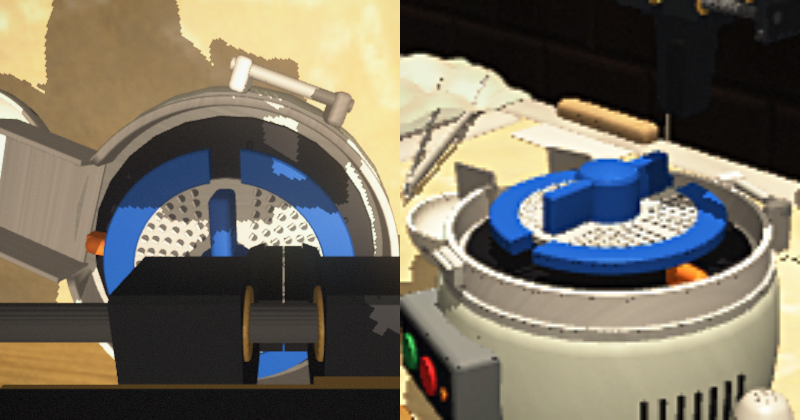

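The wrist view shows the wing pointing straight up the image at col 222, with the fingertip well to its right at col 285. The side view confirms the tip is above and clear of the wing. Next I lower it beside the wing.

```bash
python3 -m jog '[{"translation":[0.16,0.02,0.5],"twist":0,"claw":0},{"translation":[0,0,0.5],"twist":0,"claw":0},{"translation":[0,0,0.4],"twist":0,"claw":0},{"translation":[0,0,0],"twist":0,"claw":0},{"translation":[0,-0.09,0],"twist":0,"claw":0},{"translation":[0,-0.09,0],"twist":0,"claw":0},{"translation":[0,-0.06,0],"twist":0,"claw":0},{"translation":[0,0,0],"twist":0,"claw":0}]'
python3 - <<'E'
from h import *
C=np.array([.6125,.029]); st=r.get_state(); print(st['tool_pos'],yaw(st),st['contact_force'],R.from_euler('z',-30.5,degrees=True).apply([*(st['tool_pos'][:2]-C),0]))
E
```

```text
clock: 4.85
tool_pos: [0.6671, 0.0326, 0.1485]
eef_rot: [0.965, 0.263, 0.001, -0.0]
contact_force: [0.3, 0.4, -0.2]
opening: 0.003
[0.6671 0.0326 0.1485] 30.538449134652 [ 0.2979  0.4137 -0.16  ] [ 0.0489 -0.0246  0.    ]
```

```bash
python3 -m jog '[{"translation":[-0.1,0,0.1],"twist":0,"claw":0},{"translation":[0.029,-0.06,0],"twist":-0.5,"claw":0},{"translation":[0.029,-0.06,0],"twist":-0.5,"claw":0},{"translation":[0.029,-0.06,0],"twist":-0.5,"claw":0},{"translation":[0.029,-0.06,0],"twist":-0.5,"claw":0},{"translation":[0.029,-0.06,0],"twist":-0.5,"claw":0},{"translation":[0.029,-0.06,0],"twist":-0.5,"claw":0},{"translation":[0.029,-0.06,0],"twist":-0.5,"claw":0},{"translation":[0.029,-0.06,0],"twist":-0.5,"claw":0},{"translation":[0.029,-0.06,0],"twist":-0.5,"claw":0},{"translation":[0.029,-0.06,0],"twist":-0.5,"claw":0},{"translation":[0,0,0],"twist":0,"claw":0}]'
python3 - <<'E'
from h import *
C=np.array([.6125,.029]); st=r.get_state(); y=yaw(st); print(st['tool_pos'],y,st['contact_force'],R.from_euler('z',-y,degrees=True).apply([*(st['tool_pos'][:2]-C),0]))
snap('side','s2');s=snap('top')
im=cv2.imread('pics/s2.png')
cv2.imwrite('pics/m2.png',np.hstack([cv2.resize(im[150:290,220:360],(400,400)),cv2.resize(s['img'][140:280,230:370,::-1],(400,400))]))
E
```

```text
clock: 5.85
tool_pos: [0.6547, 0.0543, 0.1429]
eef_rot: [0.864, 0.504, 0.0, -0.0]
contact_force: [0.4, 0.1, 0.6]
opening: 0.006
[0.6547 0.0543 0.1429] 60.5534750132722 [0.4158 0.1165 0.626 ] [ 0.0427 -0.0243  0.    ]
```

View pics/m2.png

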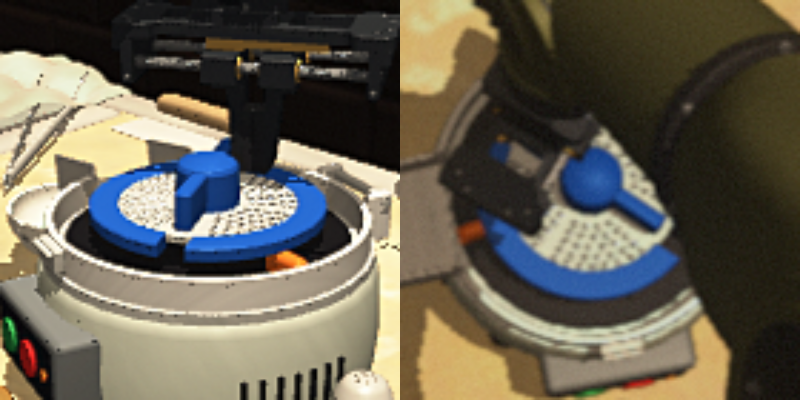

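The side view shows the near notch moved round towards the lug. In the top view the wing runs from (592,178) to (655,222), which puts the disc at about 55°. It is turning well, so I continue.

```bash
python3 -m jog '[{"translation":[0.029,-0.06,0],"twist":-0.5,"claw":0},{"translation":[0.029,-0.06,0],"twist":-0.5,"claw":0},{"translation":[0.029,-0.06,0],"twist":-0.5,"claw":0},{"translation":[0.029,-0.06,0],"twist":-0.5,"claw":0},{"translation":[0.029,-0.06,0],"twist":-0.5,"claw":0},{"translation":[0.029,-0.06,0],"twist":-0.5,"claw":0},{"translation":[0.029,-0.06,0],"twist":-0.5,"claw":0},{"translation":[0.029,-0.06,0],"twist":-0.5,"claw":0},{"translation":[0.029,-0.06,0],"twist":-0.5,"claw":0},{"translation":[0.029,-0.06,0],"twist":-0.5,"claw":0},{"translation":[0.029,-0.06,0],"twist":-0.5,"claw":0},{"translation":[0.029,-0.06,0],"twist":-0.5,"claw":0},{"translation":[0.029,-0.06,0],"twist":-0.5,"claw":0},{"translation":[0.029,-0.06,0],"twist":-0.5,"claw":0},{"translation":[0,0,0],"twist":0,"claw":0}]'
python3 - <<'E'
from h import *
C=np.array([.6125,.029]); st=r.get_state(); y=yaw(st); print(st['tool_pos'],y,st['contact_force'],R.from_euler('z',-y,degrees=True).apply([*(st['tool_pos'][:2]-C),0]))
s=snap('top','t3');S=snap('side','s3')
for c,q in(('top',s),('side',S)):
    for l,z in (('wing',.144),('notch',.132),('lug',.123),('hub_top',.164)):
        for d in r.spot_point(l,c)[:2]:
            p=atz(q,d['location'],z)-[*C,0]; print(c,l,round(d['confidence'],2),np.round(d['location'],1),np.hypot(*p[:2]),np.degrees(np.arctan2(p[1],p[0])))
cv2.imwrite('pics/m3.png',np.hstack([cv2.resize(S['img'][180:270,225:365,::-1],(500,321)),cv2.resize(s['img'][140:280,230:370,::-1],(321,321))])[:,:800])
E
```

```text
clock: 7.2
tool_pos: [0.6249, 0.0753, 0.1426]
eef_rot: [0.626, 0.78, -0.0, -0.0]
contact_force: [0.2, -0.4, -0.3]
opening: 0.006
[0.6249 0.0753 0.1426] 102.46952494475953 [ 0.1935 -0.4414 -0.3075] [ 0.0425 -0.0221  0.    ]
top notch 0.83 [209.4 262.4] 0.0688255929844427 99.19863655107409
top hub_top 0.83 [198.  296.5] 0.00675132716902652 20.868233406553664
side wing 0.95 [209.7 283.9] 0.029709633818866533 101.41424096650955
side wing 0.4 [280.9 291.9] 0.25240993074526985 -106.09964093083049
side notch 0.61 [209.5 280.1] 0.06357395167484517 94.03319336217314
side lug 0.81 [235.3 321.7] 0.07510324261948201 -58.18050540069279
side hub_top 0.8 [203.2 291.9] 0.008565578875084927 61.70584615280899
```

View pics/m3.png

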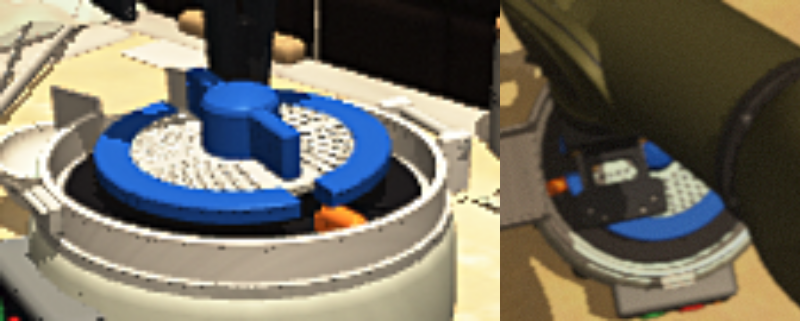

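The side view shows the near notch at about (188,312) and the lug at (215,340), so roughly 11° remain. I'll push 9° more in finer steps.

```bash
python3 -m jog '[{"translation":[0.0145,-0.03,0],"twist":-0.25,"claw":0},{"translation":[0.0145,-0.03,0],"twist":-0.25,"claw":0},{"translation":[0.0145,-0.03,0],"twist":-0.25,"claw":0},{"translation":[0.0145,-0.03,0],"twist":-0.25,"claw":0},{"translation":[0.0145,-0.03,0],"twist":-0.25,"claw":0},{"translation":[0.0145,-0.03,0],"twist":-0.25,"claw":0},{"translation":[0,0,0],"twist":0,"claw":0}]'
cat > m.py <<'E'
import sys
from h import *
k=sys.argv[1]; C=np.array([.6125,.029]); st=r.get_state(); y=yaw(st); print(st['tool_pos'],y,R.from_euler('z',-y,degrees=True).apply([*(st['tool_pos'][:2]-C),0]))
S=snap('side')
# template overlays: predicted notch-corner and lug pixels for candidate angles
def px(p):
    q=R.from_quat(S['rotation']).inv().apply(np.array(p)-S['origin']); return [S['cx']-S['fx']*q[0]/q[2],S['cy']+S['fy']*q[1]/q[2]]
im=cv2.resize(S['img'][195:265,245:345,::-1],None,fx=8,fy=8,interpolation=cv2.INTER_CUBIC)
def P(a,loc,z):
    w=R.from_euler('z',a,degrees=True).apply([*loc,0])+[*C,z]; u=px(w); return (int((u[0]-245)*8),int((u[1]-195)*8))
z=.132
for loc in ((.06,.009),(.0795,.009),(.06,-.009),(.0795,-.009)): 
    cv2.circle(im,P(111.3+180,loc,z),4,(0,255,0),1)
for loc in ((.098,.006),(.098,-.006)): cv2.circle(im,P(111.3+180,loc,.115),4,(0,255,255),1)
cv2.circle(im,P(0,(0,0),.164),4,(255,255,255),1)
cv2.imwrite(f'pics/{k}.png',im)
E
python3 m.py m4
```

```text
clock: 8.28
tool_pos: [0.617, 0.0769, 0.1426]
eef_rot: [0.562, 0.827, -0.0, -0.0]
contact_force: [0.3, 0.3, -0.0]
opening: 0.004
[0.617  0.0769 0.1426] 111.5811501900656 [ 0.0429 -0.0218  0.    ]
```

View pics/m4.png

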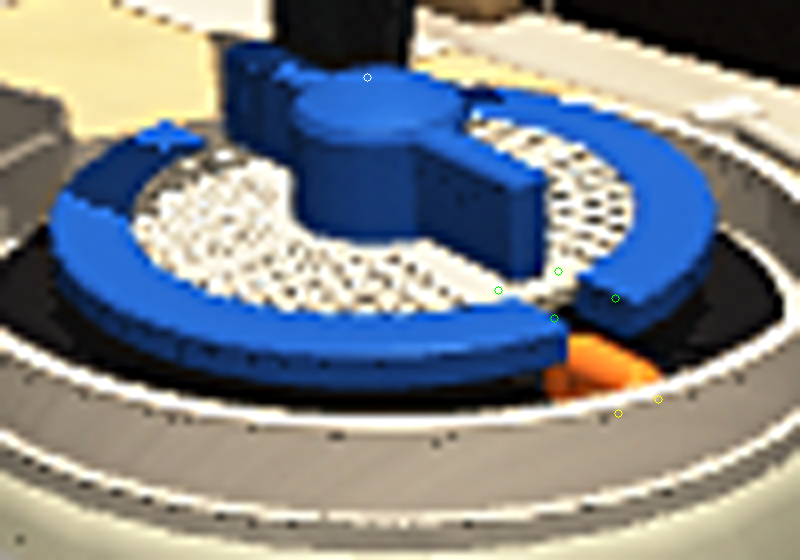

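The near notch now lies close to the lug, with outer corners about (568,328) and (635,305) and the lug at (600,365). I'll lift the tip and check from above with the wrist camera.

```bash
python3 -m jog '[{"translation":[0,0.08,0],"twist":0,"claw":0},{"translation":[0,0,-0.6],"twist":0,"claw":0},{"translation":[0,0,-0.8],"twist":0,"claw":0},{"translation":[0,0,-0.8],"twist":0,"claw":0},{"translation":[0.3,0,-0.6],"twist":0,"claw":0},{"translation":[0.3,0,-0.1],"twist":0,"claw":0},{"translation":[0,0,0],"twist":0,"claw":0}]'
python3 - <<'E'
from h import *
st=r.get_state(); w=snap('wrist','w5'); print({k:w[k] for k in('fx','cx','cy')},st['tool_pos'],yaw(st))
print([ (l,d) for l in('notch','lug','wing','hub_top') for d in r.spot_point(l,'wrist')[:2]])
E
```

```text
clock: 8.92
tool_pos: [0.6115, 0.1045, 0.261]
eef_rot: [0.561, 0.828, 0.002, 0.0]
contact_force: [-0.3, 0.7, -0.6]
opening: 0.006
{'fx': 368.96330677921713, 'cx': 283.1284184888942, 'cy': 204.09321041396288} [0.6115 0.1045 0.261 ] 111.69306340973391
[('lug', {'location': [356.9, 254.0], 'confidence': 0.79}), ('wing', {'location': [230.3, 248.1], 'confidence': 0.57})]
```

View pics/w5.png

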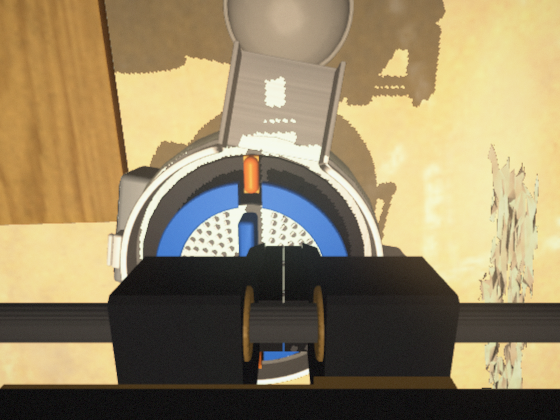

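The wrist view shows the orange lug at (175,251) standing right in line with the rim notch at (195,249) and the wing at (230,248). I'll measure the residual numerically.

```bash
cat > n.py <<'E'
from h import *
st=r.get_state(); w=snap('wrist')
T=np.eye(4);T[:3,:3]=R.from_quat(st['eef_rot']).as_matrix();T[:3,3]=st['tool_pos'];T=T@w['T_tool_cam']
def wp(u,v,z):
    d=T[:3,:3]@[(u-w['cx'])/w['fx'],-(v-w['cy'])/w['fy'],-1]; o=T[:3,3]; return (o+d*(z-o[2])/d[2])[:2]
hsv=cv2.cvtColor(w['img'],cv2.COLOR_RGB2HSV)
B=cv2.inRange(hsv,(100,120,60),(130,255,255))>0; O=cv2.inRange(hsv,(3,150,100),(16,255,255))>0
for v in range(160,206,4):
    b=np.where(B[v])[0]; o=np.where(O[v,200:320])[0]+200
    l=b[b<249]; rr=b[b>249]
    print(v,'notch',(l.max(),rr.min(),(l.max()+rr.min())/2) if len(l)and len(rr) else None,'lug',(o.min(),o.max(),o.mean()) if len(o) else None)
for v in range(214,250,6):
    b=np.where(B[v,225:275])[0]+225; print(v,'wing',b.min() if len(b) else 0,b.max() if len(b) else 0,len(b))
cv2.imwrite('pics/w6.png',cv2.resize(w['img'][145:265,180:320,::-1],None,fx=5,fy=5,interpolation=cv2.INTER_CUBIC))
for nm,p in(('notch',((249,200,.133),)),('lug',((251.,175,.123),))):
  for u,v,z in p: print(nm,wp(u,v,z))
E
python3 n.py
```

```text
160 notch None lug (np.int64(247), np.int64(261), np.float64(254.1818181818182))
164 notch None lug (np.int64(247), np.int64(261), np.float64(254.0))
168 notch None lug (np.int64(247), np.int64(261), np.float64(254.0))
172 notch None lug (np.int64(247), np.int64(262), np.float64(254.6153846153846))
176 notch None lug (np.int64(247), np.int64(262), np.float64(254.6153846153846))
180 notch (np.int64(240), np.int64(266), np.float64(253.0)) lug (np.int64(248), np.int64(262), np.float64(255.25))
184 notch (np.int64(241), np.int64(266), np.float64(253.5)) lug (np.int64(248), np.int64(261), np.float64(254.5))
188 notch (np.int64(241), np.int64(266), np.float64(253.5)) lug None
192 notch (np.int64(241), np.int64(266), np.float64(253.5)) lug None
196 notch (np.int64(241), np.int64(266), np.float64(253.5)) lug None
200 notch (np.int64(240), np.int64(267), np.float64(253.5)) lug None
204 notch (np.int64(230), np.int64(275), np.float64(252.5)) lug None
214 wing 0 0 0
220 wing 242 257 16
226 wing 243 257 15
232 wing 243 257 15
238 wing 243 257 15
244 wing 243 257 15
notch [0.5852 0.0878]
lug [0.5798 0.1044]
```

View pics/w6.png

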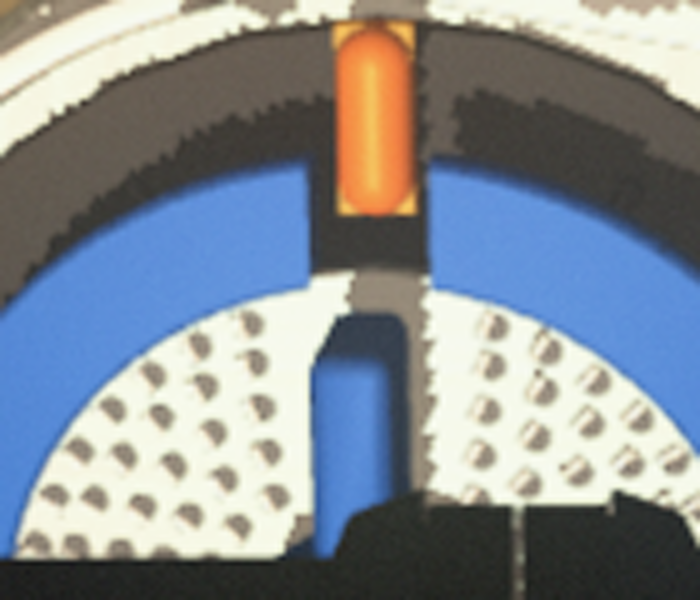

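The notch centre is at column 253.5 and the lug at 254.5. Allowing about 1 px for the lug's lower height, they agree to well under 1°. Now I move over the hub.

Run:
```python
from h import *
plan([.6122,.029,.185],111.5)
```

```text
t 9.2167 tcp [0.6112 0.0992 0.2571] yaw 111.40814340977354 F [ 0.0145 -0.2926 -0.0492] q [ 0.1539  0.7439 -0.7355  1.5434  0.5444  1.0709 -0.3438]
shift units [-1.6418 -0.6123  1.8044] twist units -0.015309431704409349
```

```bash
python3 -m jog '[{"translation":[-0.55,-0.2,0],"twist":0,"claw":0},{"translation":[-0.55,-0.2,0],"twist":0,"claw":0},{"translation":[-0.54,-0.21,0],"twist":0,"claw":0},{"translation":[0,0,0.6],"twist":0,"claw":0},{"translation":[0,0,0.6],"twist":0,"claw":0},{"translation":[0,0,0.5],"twist":0,"claw":0},{"translation":[0,0,0.1],"twist":0,"claw":0},{"translation":[0,0,0],"twist":0,"claw":0},{"translation":[0,0,0],"twist":0,"claw":0},{"translation":[0,0,0],"twist":0,"claw":0}]'
```

```text
clock: 10.05
tool_pos: [0.6137, 0.0309, 0.1879]
eef_rot: [0.563, 0.826, 0.001, 0.001]
contact_force: [0.7, 0.8, -0.3]
opening: 0.008
```

```bash
python3 -m jog '[{"translation":[0.02,0.04,0.15],"twist":0,"claw":0},{"translation":[0.02,0.02,0.15],"twist":0,"claw":0},{"translation":[0,0,0.15],"twist":0,"claw":0},{"translation":[0,0,0.05],"twist":0,"claw":0},{"translation":[0,0,0.05],"twist":0,"claw":0},{"translation":[0,0,0.03],"twist":0,"claw":0},{"translation":[0,0,0],"twist":0,"claw":0}]'
python3 -m jog '[{"translation":[0,0,0.05],"twist":0,"claw":0},{"translation":[0,0,0.05],"twist":0,"claw":0},{"translation":[0,0,0],"twist":0,"claw":0}]'
```

```text
clock: 10.63
tool_pos: [0.6148, 0.033, 0.1637]
eef_rot: [0.563, 0.826, 0.0, 0.0]
contact_force: [0.4, 1.1, 0.9]
opening: 0.006
clock: 10.88
tool_pos: [0.6141, 0.0326, 0.1589]
eef_rot: [0.563, 0.826, -0.0, -0.0]
contact_force: [-0.1, 0.1, 0.1]
opening: 0.003
```

```bash
python3 -m jog '[{"translation":[0,0,0.04],"twist":0,"claw":0},{"translation":[0,0,0.04],"twist":0,"claw":0},{"translation":[0,0,0],"twist":0,"claw":0}]'
python3 -m jog '[{"translation":[0,0,0.04],"twist":0,"claw":0},{"translation":[0,0,0.04],"twist":0,"claw":0},{"translation":[0,0,0],"twist":0,"claw":0}]'
sed -i 's/^z=.132/z=.123/' m.py; python3 m.py m7
```

```text
clock: 11.13
tool_pos: [0.6147, 0.0329, 0.1565]
eef_rot: [0.563, 0.826, 0.0, 0.0]
contact_force: [-0.2, -1.0, 2.6]
opening: 0.006
clock: 11.38
tool_pos: [0.6151, 0.0331, 0.1563]
eef_rot: [0.563, 0.826, 0.0, 0.001]
contact_force: [-5.9, -2.8, 21.0]
opening: 0.004
[0.6151 0.0331 0.1563] 111.45079981421425 [ 0.0028 -0.0039  0.    ]
```

View pics/m7.png

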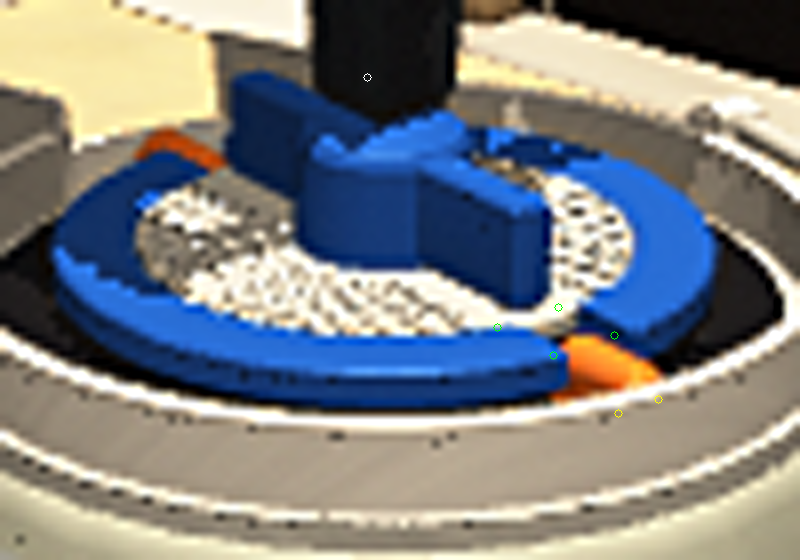

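The disc has dropped about 28 px, both lugs stand up in their notches, and the tip stopped at z = 0.156 against a firm 21 N. That matches home exactly. I'll withdraw and check.

```bash
python3 -m jog '[{"translation":[0,0,-0.2],"twist":0,"claw":0},{"translation":[0,0,-0.6],"twist":0,"claw":0},{"translation":[0,0,-0.9],"twist":0,"claw":0},{"translation":[0,0,-0.9],"twist":0,"claw":0},{"translation":[0.5,0,-0.8],"twist":0,"claw":0},{"translation":[0.5,0,0],"twist":0,"claw":0},{"translation":[0,0,0],"twist":0,"claw":0},{"translation":[0,0,0],"twist":0,"claw":0}]'
python3 m.py m8
python3 - <<'E'
from h import *
print(r.get_state()['contact_force'])
for c in('top','side'):
    s=snap(c)
    for l in('small_bowl','tomato','salt_shaker'):
        for d in r.spot_point(l,c)[:1]: print(c,l,np.round(d['location'],1),round(d['confidence'],2))
E
```

```text
clock: 12.1
tool_pos: [0.5994, 0.0709, 0.2892]
eef_rot: [0.562, 0.827, -0.0, 0.0]
contact_force: [0.2, -0.7, -0.8]
opening: 0.004
[0.5994 0.0709 0.2892] 111.61737491449048 [ 0.0438 -0.0032  0.    ]
[ 0.0562 -0.672   0.278 ]
top small_bowl [240.3 199. ] 0.72
side small_bowl [216.6 276. ] 0.73
side tomato [280.  290.1] 0.63
side salt_shaker [327.4 340.7] 0.82
```

View pics/m8.png

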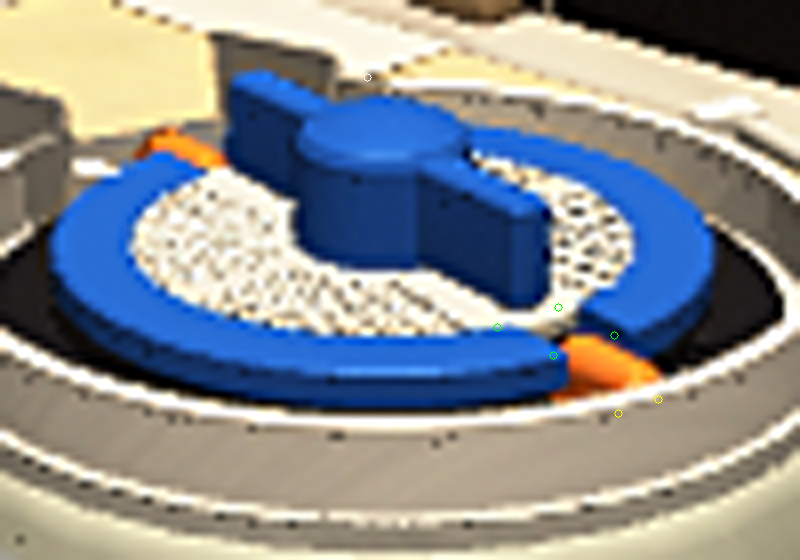

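The disc stays down and level with both lugs seated, and the robot is clear. Handing in.

```bash
python3 -c "
from plant import r
print(r.finish_job())"
```

```text
the job is handed in; nothing more can be done
None
```

The grating disc is fully home on the drive. I pushed a wing with the shut fingertips about 80° anticlockwise until the notches stood over the lugs, then pressed the hub down. The job was handed in at about 12 s.

**Alignment before pressing:** the wrist camera put notch and lug within about 1 px of each other, which is well under 1°.

**Seating:** the disc dropped about 9 mm in the side view and stayed level with both lugs in their notches after I let go. The fingertip stopped at z = 0.156 m, the expected home height, and the highest force I read was about 21 N. I never read the 3–9 N snap itself as a separate force peak.

**Off-centre press:** a sideways correction went the wrong way, so I pressed about 4–5 mm off the hub centre, still well within its 20 mm radius.

**Bystanders:**
- **Salt shaker:** in the side view it was found within about 3 px of where it was before.
- **Bowl:** in the top view it was also found within about 3 px of its earlier place.
- **Tomato:** it was not confirmed at the end. The arm hid it from the top camera, and the side camera's detection was on the cutter, not the tomato. The tool passed well above it and no contact force showed.

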